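# Register a battery box in the corner of a test nest

### The job

The black battery box lies loose and skewed on the metal test nest. Push it, without lifting it off the plate, first with its long side squarely against the long rail and then along the rail until its end presses against the end stop, so that it is left in the corner with both edges against the stops. Leave the small relay on the plate where it is.

Things in the scene. Friction and masses are not known exactly. Their poses are not given: they have to be found in the camera images.
- battery_box: Plain black battery box with a small pale label, 38 (x) x 80 (y) x 28 (z) mm, about 160 g, sides upright up to 22 mm, loose on the nest's plate. Origin: centre of its underside; y along its long side, z up. Either end may meet the end stop. About 1 N slides it; the stops are smooth. In the corner its origin is at x = -27 mm in the long rail's frame and y = +48 mm in the end stop's frame.
- long_rail: Steel bar fixed along the nest's far left side, 16 (x) x 176 (y) x 16 (z) mm. Origin: centre of its underside, on the plate's top, 10 mm above the bench; -y along it toward the end stop, z up, -x toward the open plate; the battery box meets its face at x = -8 mm. The nest's fixed plate, 140 x 200 mm, is centred 53 mm toward -x and 3 mm toward +y of this origin.
- end_stop: Shorter fixed steel bar, 55 (x) x 16 (y) x 16 (z) mm, at the rail's far right end, meeting it in a corner; axes parallel to the rail's. Origin: centre of its underside, on the plate's top, 35.5 mm toward -x and 80 mm toward -y of the rail's origin. The battery box's end meets its face at y = +8 mm.
- relay: Bystander: small box-shaped relay, 13 (x) x 29 (y) x 21 (z) mm, loose on the plate near its corner beyond the end stop's free end. Origin: centre of its underside. (A fixed green beam, 150 mm tall, runs past the left of the robot, about 0.19 m from its base axis: a bulky shoulder turned beside it can strike it; reaching in with the tool leaning up to 45 degrees avoids that.)
Not all that is in view belongs to the job. There is more than one size of the battery_box; the job needs the larger.

How it is judged:
On the way, in this order (a step that is already met when the one before it is completed fails the run):
1. the battery box's long side is pushed against the long rail, parallel to it within 10 degrees (x of battery_box in the frame of long_rail above -0.037 m and angle between the y axis of battery_box and the y axis of long_rail, either way round below 0.175 rad and contact force between battery_box and long_rail above 0.3 N), for 0.1 s.
2. the battery box's end is then pushed against the end stop, its long side still along the rail (x of battery_box in the frame of long_rail above -0.037 m and angle between the y axis of battery_box and the y axis of long_rail, either way round below 0.175 rad and y of battery_box in the frame of end_stop below 0.058 m and contact force between battery_box and end_stop above 0.3 N), for 0.1 s.
At the end, for the whole second after the job is handed in: The battery box rests flat on the plate in the corner: its long side within 10 mm of the long rail and parallel to it within 10 degrees, its end within 10 mm of the end stop, and it is at rest (x of battery_box in the frame of long_rail above -0.037 m and angle between the y axis of battery_box and the y axis of long_rail, either way round below 0.175 rad and y of battery_box in the frame of end_stop below 0.058 m and angle between battery_box's own z axis and vertical below 0.15 rad and z of battery_box in the frame of long_rail below 0.006 m and linear speed of battery_box below 0.02 m/s); the robot touches nothing.
It fails at once if the battery box is lifted more than 25 mm off the plate (z of battery_box in the frame of long_rail above 0.025 m).
It fails at once if the relay is moved more than 20 mm (distance of relay from where it was at the start of the episode above 0.02 m).
It also fails if it takes over 40 s, if anything falls off the work surface, if the arm or the gripper's body presses on something with over 40 N, if the wrist force passes 120 N, or if a joint passes its speed limit or range.

### The arm

A 6-joint arm with a two-finger parallel gripper is mounted at the origin on the work surface; the furniture and walls round the work are solid. World frame = base frame: x ahead of the robot, y to its left, z up, the work surface at z = 0. Lengths are in m, angles in rad, forces in N, time in s.
With the tool pointing down it reaches from about 0.425 to 0.95 m from the base axis. Payload 3.5 kg.
Tool frame: the origin (TCP) lies at the very end of the fingers, on their centre line; the grasp point (between the pads) lies 19 mm behind it (ctrl.grip_point_offset is the distance from the TCP to the grasp point, in m); z points along the fingers, y is the line along which they close (so a half turn about z gives the same grasp; the last joint's range is limited). The gripper opens to 85 mm and grips with 20 to 120 N. Pads are 22 mm wide; open, the fingers measure 114 mm over their backs; the gripper's body (76 mm by 85 mm) begins 54 mm behind the grasp point. The pads swing forward as they close: fully open they stand 13 mm farther back than shut.
Start: joints at [-1.278, 0.286, 1.577, -0, 1.279, -0.15], TCP at [0.289, -0.61, 0.231] pointing down, gripper open.
Joint ranges: [-2.77, 2.77], [-0.9, 2.22], [0.21, 2.48], [-1.53, 4.67], [0.24, 2.81], [-2.84, 2.84]. Speed limits (rad/s): [2.79, 2.79, 3.14, 3.14, 3.14, 3.14].

### API

Orientations are given as a unit quaternion [x, y, z, w].
In Python, from plant import ctrl gives the robot as it stands. The module is installed in compiled form; this text tells all that it offers.
- The arm moves only by the shell command python3 -m pendant 'ROWS' [OPENING] [FORCE]. ROWS is JSON, a list of rows, each an object of numbers: "dx", "dy", "dz": the shift along the tool's x, y, z in cm; "twist": the turn about the tool's z in degrees. A call has 1 to 10 rows; each row is the pose to reach, as a shift and turn from the pose commanded when the call began, along the tool's axes at that moment; what a row does not reach only later rows make up. A row lasts 1/8 s, in which the tool goes at most 62.5 mm and 10.7 degrees, less where a joint would pass 70% of its speed; a pose out of reach is approached as far as the arm can. A call with a gripper value outside its range is refused whole. OPENING is the opening in per cent of the stroke, from 0 (shut) to 100 (fully open), set as the call begins (- or left out, the last holds). The fingers move at their own pace and stop on an object; FORCE is the grip in N (left out, the last holds). Time passes only in rows, so rows that repeat a pose let the fingers close. It gives the time, the measured TCP pose, the force, the opening and the grip force at its end, in the units of the state.
- ctrl.get_state(): the state, without advancing time (a new reading comes with each control period).
- ctrl.read_camera(name): name is "scene" or "side" or "wrist"; returns a dict with "img" (384x512x3 uint8, red, green, blue), "depth" (384x512 float32, m along the optical axis (not along the pixel's ray), 0 where there is no reading), "camera_matrix" (3x3 intrinsics, pixels), "xyz" and "rotation" of the camera in the world; the wrist camera has in their place "tool_from_camera" (4x4, takes a point from camera to tool coordinates, whose origin is the TCP and whose axes are the flange's). Camera axes: x right, y up, looking along -z (the intrinsics and any distortion apply to the point x, -y, -z); pixel columns grow to the right and rows downward; lengths in m; the calibration is good to about 2 mm. The wrist camera is an equidistant fisheye: a pixel r from the principal point sees the ray r / f radians off the axis. A picture is of the moment at which its call begins: read the wrist's pose just before it.
- ctrl.sign_off(): hands the job in; it is judged then, once.
The state is a dict: "time": time; "qpos": joint angles; "dq": joint speeds; "joint_efforts": joint torques, N m; "eef_pos": TCP position; "tcp_rot": TCP orientation; "contact_force": force on the tool from outside, world axes, zero at the start; "wrist_torque": the same for the moment, N m; "opening": opening from 0.0 (shut) to 1.0 (fully open); "finger_force": force on a finger pad.
Only numpy, scipy, OpenCV 4.12 (cv2) and the standard library are available. Lean on these libraries where they do the work, as an engineer would, in place of code of your own. Each camera call takes 0.05 s, during which the arm holds its last target. There are 200 camera calls.

## Working session

There is one attempt and no reset: what is moved stays moved. The work goes in short steps, Python scripts to look and compute and a shell command to move; the robot and the scene stay as the last step left them, time stands still between calls to the robot, and variables do not carry over. Pictures are saved under pics/ and viewed, at most 10 in all, crops included, and the job is handed in when it is done.

```bash
mkdir -p pics; python3 - <<'E'
from plant import ctrl
import cv2,numpy as np
s=ctrl.get_state();print(s['time'],s['eef_pos'],s['tcp_rot'],s['opening'])
for n in ['scene','side']:
    c=ctrl.read_camera(n);cv2.imwrite(f'pics/{n}.png',c['img'][:,:,::-1]);np.savez(f'{n}.npz',**c)
    print(n,c['camera_matrix'],c['xyz'],c['rotation'],[k for k in c])
a=[cv2.imread(f'pics/{n}.png') for n in ['scene','side']]
cv2.imwrite('pics/both.png',cv2.resize(np.vstack(a),(400,600)))
E
```

```text
0.0 [ 0.28904773 -0.60924769  0.22991966] [ 9.75589822e-01  2.19597485e-01 -8.82705782e-05 -1.19863354e-03] 1.0015429623954684
scene [[367.96717058   0.         255.52201397]
 [  0.         367.96717058 192.1582778 ]
 [  0.           0.           1.        ]] [-0.31411214 -0.70919823  0.43355004] [ 0.45905748 -0.2573257  -0.4307578   0.73314216] ['img', 'depth', 'camera_matrix', 'xyz', 'rotation']
side [[382.00115194   0.         257.85529137]
 [  0.         382.00115194 192.63565281]
 [  0.           0.           1.        ]] [ 0.14357593 -1.11437361  0.36294187] [ 0.56394226 -0.07676811 -0.09670182  0.81653202] ['img', 'depth', 'camera_matrix', 'xyz', 'rotation']
```

View pics/scene.png

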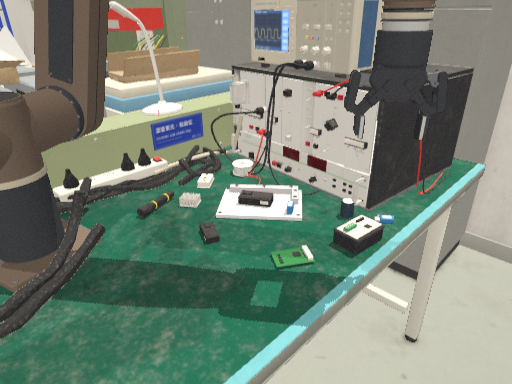

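View pics/side.png

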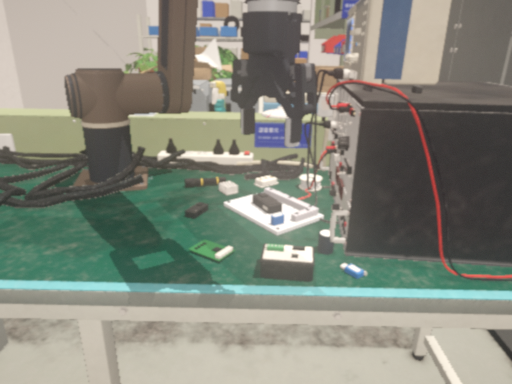

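The scene shows the white nest plate at scene (260,203) and side (273,210), and two black boxes. One is on the plate at scene (255,198) / side (266,203). The other, smaller, is on the bench at scene (209,233) / side (197,210). The task's box is the one on the plate. I'll confirm that with an enlarged crop and measure.

```bash
cat > h.py <<'E'
import numpy as np,cv2
from scipy.spatial.transform import Rotation as R
def load(n): return dict(np.load(f'{n}.npz'))
def ray(c,uv,z):
    uv=np.atleast_2d(uv).astype(float);K=c['camera_matrix']
    d=np.c_[(uv[:,0]-K[0,2])/K[0,0],-(uv[:,1]-K[1,2])/K[1,1],-np.ones(len(uv))]
    r=c['rotation'];M=R.from_quat(r).as_matrix() if np.size(r)==4 else np.reshape(r,(3,3))
    d=d@M.T;t=(z-c['xyz'][2])/d[:,2];return c['xyz']+d*t[:,None]
def cloud(c):
    v,u=np.nonzero(c['depth']>0);Z=c['depth'][v,u];K=c['camera_matrix']
    p=np.c_[(u-K[0,2])/K[0,0],-(v-K[1,2])/K[1,1],-np.ones(len(u))]*Z[:,None]
    return u,v,p@R.from_quat(c['rotation']).as_matrix().T+c['xyz']
E
python3 - <<'E'
from h import *
for n,(u0,v0,w,h) in {'scene':(185,150,130,110),'side':(180,165,150,80)}.items():
    c=load(n);im=c['img'][:,:,::-1]
    cv2.imwrite(f'pics/crop_{n}.png',cv2.resize(im[v0:v0+h,u0:u0+w],None,fx=5,fy=5,interpolation=cv2.INTER_CUBIC))
    u,v,p=cloud(c);k=(u>=u0)&(u<u0+w)&(v>=v0)&(v<v0+h)
    img=c['img'][v,u].astype(int)
    white=k&(img.min(1)>150)&(p[:,2]>0)&(p[:,2]<.05)
    print(n,'hist z white',np.histogram(p[white,2],bins=np.arange(0,.05,.004)))
    pl=white&(abs(p[:,2]-.01)<.004); print('plate rect',cv2.minAreaRect(p[pl,:2].astype(np.float32)))
    dark=k&(img.max(1)<75)&(p[:,2]>.004)&(p[:,2]<.06)
    m=np.zeros((384,512),np.uint8);m[v[dark],u[dark]]=1
    N,L,S,C=cv2.connectedComponentsWithStats(m)
    for i in range(1,N):
        if S[i,4]>40:
            q=p[dark][L[v[dark],u[dark]]==i];top=q[:,2]>np.percentile(q[:,2],97)-.006
            print('dark',S[i],C[i],'z',np.percentile(q[:,2],[3,50,97]),cv2.minAreaRect(q[:,:2].astype(np.float32)),'top',cv2.minAreaRect(q[top,:2].astype(np.float32)))
E
```

```text
scene hist z white (array([ 204,  281, 1366,  241,  286,  246,  383,  147,   84,   57,   54,
         70]), array([0.   , 0.004, 0.008, 0.012, 0.016, 0.02 , 0.024, 0.028, 0.032,
       0.036, 0.04 , 0.044, 0.048]))
plate rect ((0.4153876304626465, -0.3149189054965973), (0.46285367012023926, 0.30810922384262085), 79.02837371826172)
dark [185 151  37  33 401] [200.24937656 166.00498753] z [0.00630698 0.01563532 0.03993119] ((0.4763631224632263, -0.05295956879854202), (0.1050216481089592, 0.18058912456035614), 84.7459487915039) top ((0.4883177876472473, -0.024747349321842194), (0.11789224296808243, 0.0416361540555954), 0.566111147403717)
dark [239 196  34  11 178] [253.69662921 201.00561798] z [0.01356033 0.0222791  0.03061179] ((0.36538150906562805, -0.3113701045513153), (0.029813218861818314, 0.0775403082370758), 17.69959259033203) top ((0.35664117336273193, -0.3174299895763397), (0.026292428374290466, 0.07978597283363342), 31.655275344848633)
dark [200 225  19  18  88] [208.60227273 236.55681818] z [0.00438245 0.0109271  0.01637991] ((0.2056339681148529, -0.28804436326026917), (0.05556837469339371, 0.026493366807699203), 53.7574462890625) top ((0.19542625546455383, -0.2860768437385559), (0.05921601876616478, 0.022506585344672203), 75.8063735961914)
side hist z white (array([291, 266, 856, 523, 233, 233, 262, 221,  55,  47,  39,  13]), array([0.   , 0.004, 0.008, 0.012, 0.016, 0.02 , 0.024, 0.028, 0.032,
       0.036, 0.04 , 0.044, 0.048]))
plate rect ((0.4250103235244751, -0.2305968850851059), (0.2893966734409332, 0.33249783515930176), 22.380884170532227)
dark [186 211  16   7  59] [192.42372881 214.25423729] z [0.00457528 0.00960075 0.01439539] ((0.2051129937171936, -0.3080212473869324), (0.037541862577199936, 0.01864292100071907), 16.638193130493164) top ((0.20555023849010468, -0.30817797780036926), (0.03761979937553406, 0.017519284039735794), 19.21636962890625)
```

View pics/crop_scene.png

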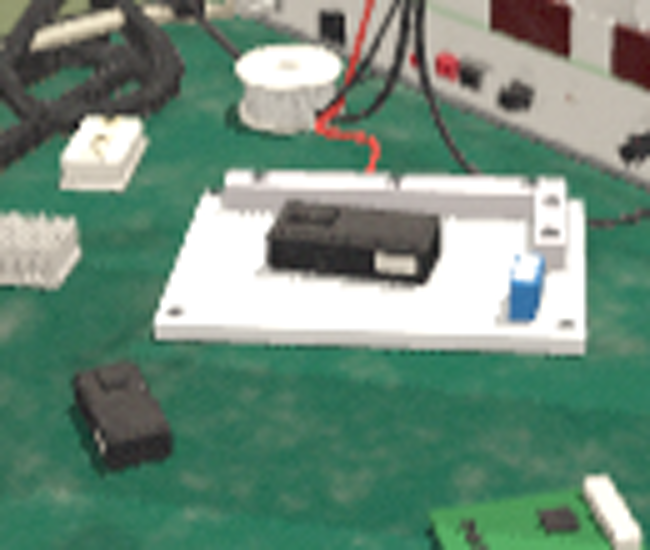

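View pics/crop_side.png

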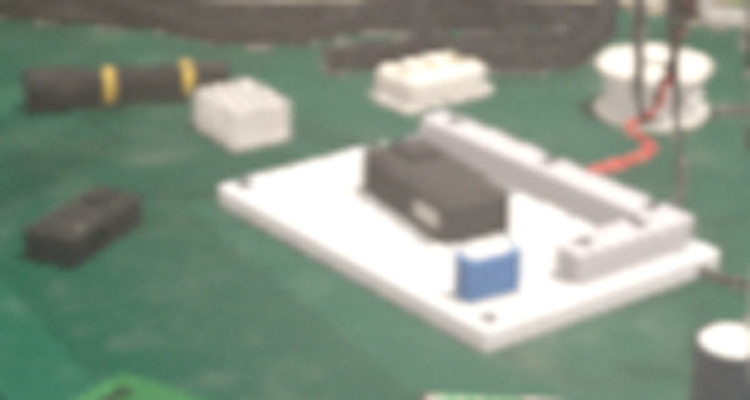

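The crops confirm it. The larger black box, with the pale label, is on the plate at scene (255,198) and measures about 30x78 mm. The smaller one is on the green bench at (209,233). The rail is at the back of the plate, the end stop at the right, and the blue relay is at scene (290,208). Next I'll cast rays to the corners.

```bash
python3 - <<'E'
from h import *
np.set_printoptions(precision=4,suppress=True)
A=load('scene');B=load('side')
a=lambda x,y:(x/5+185-.4,y/5+150-.4); b=lambda x,y:(x/5+180-.4,y/5+165-.4)
def show(t,c,pts,z):
    p=ray(c,pts,z);print(t,z,p[:,:2].tolist() if 0 else '\n',p[:,:2]);return p[:,:2]
P=show('plate scene FL FR BR BL',A,[a(157,327),a(587,338),a(585,200),a(210,192)],.01)
print(np.linalg.norm(np.diff(P,axis=0,append=P[:1]),axis=1))
Q=show('plate side FL FR BR',B,[b(220,185),b(487,335),b(720,250)],.01)
print(np.linalg.norm(np.diff(Q,axis=0),axis=1))
for q in (P,Q):
    d=q[1]-q[0];print('front edge dir(-y rail) deg',np.degrees(np.arctan2(d[1],d[0])))
show('rail top front edge scene L,R(at stop)',A,[a(222,193),a(535,197)],.026)
show('rail top front edge side',B,[b(422,120),b(640,228)],.026)
show('stop top scene: near-left,near-right',A,[a(533,247),a(567,247)],.026)
show('stop top side: free end near/far',B,[b(560,252),b(562,280)],.026)
show('box base scene L,R',A,[a(268,267),a(436,283)],.01)
show('box base side L,front,R',B,[b(366,190),b(447,240),b(505,238)],.01)
show('box top scene FL FR BR BL',A,[a(270,238),a(435,255),a(440,210),a(283,203)],.036)
show('box top side',B,[b(366,150),b(448,203),b(506,185)],.036)
show('relay base scene',A,[a(511,318),a(538,318)],.01)
show('relay base side',B,[b(459,300),b(517,287)],.01)
c=ray
E
```

```text
plate scene FL FR BR BL 0.01 
 [[ 0.2749 -0.2585]
 [ 0.3584 -0.4367]
 [ 0.4884 -0.3795]
 [ 0.4054 -0.2004]]
[0.1968 0.142  0.1973 0.1428]
plate side FL FR BR 0.01 
 [[ 0.2806 -0.2499]
 [ 0.3614 -0.4361]
 [ 0.4913 -0.3753]]
[0.203  0.1434]
front edge dir(-y rail) deg -64.91293660745312
front edge dir(-y rail) deg -66.54483163511873
rail top front edge scene L,R(at stop) 0.026 
 [[ 0.3801 -0.2258]
 [ 0.4496 -0.3684]]
rail top front edge side 0.026 
 [[ 0.3906 -0.222 ]
 [ 0.45   -0.3785]]
stop top scene: near-left,near-right 0.026 
 [[ 0.3997 -0.3903]
 [ 0.4073 -0.4046]]
stop top side: free end near/far 0.026 
 [[ 0.4061 -0.3962]
 [ 0.3975 -0.4239]]
box base scene L,R 0.01 
 [[ 0.3485 -0.2726]
 [ 0.3724 -0.3525]]
box base side L,front,R 0.01 
 [[ 0.3494 -0.271 ]
 [ 0.3718 -0.3382]
 [ 0.3987 -0.3416]]
box top scene FL FR BR BL 0.036 
 [[ 0.3328 -0.2847]
 [ 0.3539 -0.3616]
 [ 0.3965 -0.3421]
 [ 0.3676 -0.2704]]
box top side 0.036 
 [[ 0.3461 -0.2836]
 [ 0.3666 -0.3557]
 [ 0.3985 -0.3404]]
relay base scene 0.01 
 [[ 0.3587 -0.3986]
 [ 0.3645 -0.4096]]
relay base side 0.01 
 [[ 0.3594 -0.4013]
 [ 0.3878 -0.3939]]
```

Both views agree on the plate, 0.20 x 0.143 m against 0.200 x 0.140. The rail's x axis is at about 24.4° and its origin at about (0.433, -0.298). In the rail frame the box is near (-52, +18) mm, skewed about 8°. The tool's x axis, at 25.4°, already lies along the rail's x. I'll approach from the open side with the fingers half open, making a two-point pusher.

```bash
python3 -m pendant '[{"dx":3,"dy":-4},{"dx":6,"dy":-8},{"dx":8,"dy":-12},{"dx":10,"dy":-16},{"dx":13,"dy":-20},{"dx":16,"dy":-24},{"dx":16,"dy":-24},{"dx":16,"dy":-24}]' 50 20
python3 -c "
from plant import ctrl
s=ctrl.get_state();print(s['qpos'],s['contact_force'],s['joint_efforts'],s['tcp_rot'])"
```

```text
[-1.27801315e+00  2.87106066e-01  1.57804325e+00  1.86538589e-05
  1.27859475e+00 -1.49972219e-01] [0.35944074 1.0695428  0.35246192] [ 9.68687095e-05 -4.07299268e+01 -2.93699902e+01 -1.82928761e-04
  3.43245527e-03  1.70280600e-05] [ 9.75595896e-01  2.19571150e-01 -6.78402892e-05 -1.07360426e-03]$[0]: bad value
```

```bash
python3 -m pendant '[{"dx":3.0,"dy":-4.0,"dz":0.0,"twist":0.0},{"dx":6.0,"dy":-8.0,"dz":0.0,"twist":0.0},{"dx":8.0,"dy":-12.0,"dz":0.0,"twist":0.0},{"dx":10.0,"dy":-16.0,"dz":0.0,"twist":0.0},{"dx":13.0,"dy":-20.0,"dz":0.0,"twist":0.0},{"dx":16.0,"dy":-24.0,"dz":0.0,"twist":0.0},{"dx":16.0,"dy":-24.0,"dz":0.0,"twist":0.0},{"dx":16.0,"dy":-24.0,"dz":0.0,"twist":0.0}]' 50 20
python3 -c "
from plant import ctrl
s=ctrl.get_state();print(s['qpos'],s['contact_force'],s['joint_efforts'],s['tcp_rot'])"
```

```text
time: 1.1
eef_pos: [0.331, -0.3246, 0.2313]
tcp_rot: [0.976, 0.22, -0.0, 0.0]
contact_force: [-0.0, 0.2, 0.5]
opening: 0.503
finger_force: 0.0
[-9.94870543e-01 -1.96680605e-01  2.07723766e+00 -3.20548237e-04
  1.26057973e+00  1.32746759e-01] [-0.01184242  0.22802083  0.5102705 ] [ 5.28581198e-01 -2.16816741e+01 -2.86928630e+01  1.76359329e-02
  2.68503319e-02  1.40523163e-03] [ 9.75538555e-01  2.19828235e-01 -6.40667366e-05  2.66734319e-04]
```

The arm is above the start of the push. I'll take a wrist picture from here to check the box pose before descending.

```bash
python3 - <<'E'
from plant import ctrl
import cv2,numpy as np
s=ctrl.get_state();c=ctrl.read_camera('wrist')
np.savez('wrist.npz',pos=s['eef_pos'],q=s['tcp_rot'],**{k:c[k] for k in c})
print(c['camera_matrix'],c['tool_from_camera'])
cv2.imwrite('pics/wrist.png',c['img'][:,:,::-1])
E
```

```text
[[297.31863964   0.         255.26483269]
 [  0.         297.31863964 195.03185578]
 [  0.           0.           1.        ]] [[ 3.53318364e-04  9.53116069e-01  3.02604748e-01  7.70817418e-02]
 [ 9.99999894e-01 -2.46953881e-04 -3.89757975e-04  3.44735361e-04]
 [-2.96755172e-04  3.02604854e-01 -9.53116055e-01 -1.42196275e-01]
 [ 0.00000000e+00  0.00000000e+00  0.00000000e+00  1.00000000e+00]]
```

View pics/wrist.png

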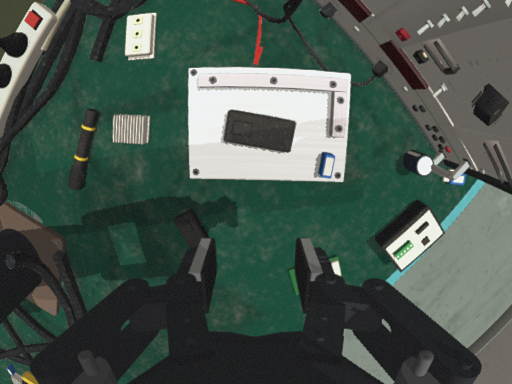

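The wrist view shows the plate corners at (188,68), (351,73), (344,181) and (190,180). The box top runs from (229,110) through (296,123) and (290,152) to (222,140), and the stops and the relay at (327,165) are clear of it.

```bash
python3 - <<'E'
from h import *
np.set_printoptions(precision=4,suppress=True)
w=load('wrist');K=w['camera_matrix'];T=w['tool_from_camera'];M=R.from_quat(w['q']).as_matrix()
def W(uv,z):
    p=(np.atleast_2d(uv)-K[:2,2])/K[0,0];r=np.linalg.norm(p,axis=1)
    d=np.c_[p/r[:,None]*np.sin(r)[:,None],np.cos(r)]*[1,-1,-1]
    d=d@T[:3,:3].T@M.T;o=w['pos']+M@T[:3,3];return (o+d*((z-o[2])/d[:,2])[:,None])[:,:2]
P=W([(188,68),(351,73),(344,181),(190,180)],.01)
print(P,np.linalg.norm(np.diff(P,axis=0,append=P[:1]),axis=1))
e=P[0]-P[1]+P[3]-P[2];ey=e/np.linalg.norm(e);ex=np.array([ey[1],-ey[0]])
print('ey deg',np.degrees(np.arctan2(ey[1],ey[0])))
O=P.mean(0)+.053*ex-.003*ey;print('O',O)
f=lambda q:np.c_[(q-O)@ex,(q-O)@ey]*1000
print('rail inner edge/stop',f(W([(198,88),(331,92),(331,134),(327,92)],.026)))
B=W([(229,110),(296,123),(290,152),(222,140)],.034);print('box',f(B),f(B.mean(0)[None]),np.linalg.norm(np.diff(B,axis=0),axis=1))
print('relay',f(W([(327,165)],.031)),'tcp',f(w['pos'][None,:2]))
m=M[:2,:2];print('tool x,y in rail',m.T@ex,m.T@ey)
E
```

```text
[[ 0.4077 -0.1984]
 [ 0.4903 -0.3806]
 [ 0.3635 -0.4379]
 [ 0.2789 -0.2572]] [0.2    0.1391 0.1995 0.1416]
ey deg 114.74808375944994
O [ 0.4345 -0.2991]
rail inner edge/stop [[ -8.6223  87.0372]
 [-10.4093 -68.0202]
 [-60.6443 -70.1922]
 [-10.7412 -63.1573]]
box [[-35.0296  50.0389]
 [-48.7512 -26.2311]
 [-82.6866 -20.4218]
 [-69.5725  58.1762]] [[-59.01    15.3905]] [0.0775 0.0344 0.0797]
relay [[-97.6689 -66.3024]] tcp [[-104.6919   20.1296]]
tool x,y in rail [0.9999 0.0113] [ 0.0113 -0.9999]
```

Everything fits: the plate measures 200x140 mm and the box is at (-59, +15) mm, skewed about 10°. I'll back off 1 cm and descend beside the box.

```bash
python3 -m pendant '[{"dx":-1.0,"dy":0.4,"dz":3.0,"twist":0.0},{"dx":-1.0,"dy":0.4,"dz":6.0,"twist":0.0},{"dx":-1.0,"dy":0.4,"dz":10.0,"twist":0.0},{"dx":-1.0,"dy":0.4,"dz":14.0,"twist":0.0},{"dx":-1.0,"dy":0.4,"dz":17.0,"twist":0.0},{"dx":-1.0,"dy":0.4,"dz":19.0,"twist":0.0},{"dx":-1.0,"dy":0.4,"dz":20.5,"twist":0.0},{"dx":-1.0,"dy":0.4,"dz":21.4,"twist":0.0},{"dx":-1.0,"dy":0.4,"dz":21.4,"twist":0.0}]'
python3 -c "
from plant import ctrl
s=ctrl.get_state();print(s['qpos'],s['contact_force'])"
```

```text
time: 2.28
eef_pos: [0.3235, -0.3325, 0.017]
tcp_rot: [0.976, 0.219, -0.0, -0.0]
contact_force: [1.3, -0.2, -0.3]
opening: 0.505
finger_force: 0.0
[-1.01838436e+00  1.27723472e-01  2.21330726e+00 -3.16861521e-05
  8.01433733e-01  1.10009046e-01] [ 1.26991448 -0.24326529 -0.25253787]
```

```bash
python3 -m pendant '[{"dx":0.5,"dy":0.0,"dz":0.0,"twist":0.0},{"dx":1.0,"dy":0.0,"dz":0.0,"twist":0.0},{"dx":1.5,"dy":0.0,"dz":0.0,"twist":0.0},{"dx":2.0,"dy":0.0,"dz":0.0,"twist":0.0},{"dx":2.5,"dy":0.0,"dz":0.0,"twist":0.0},{"dx":3.0,"dy":0.0,"dz":0.0,"twist":0.0},{"dx":3.5,"dy":0.0,"dz":0.0,"twist":0.0},{"dx":4.0,"dy":0.0,"dz":0.0,"twist":0.0},{"dx":4.5,"dy":0.0,"dz":0.0,"twist":0.0},{"dx":5.0,"dy":0.0,"dz":0.0,"twist":0.0}]'
```

```text
time: 3.52
eef_pos: [0.369, -0.3108, 0.0173]
tcp_rot: [0.976, 0.22, -0.0, -0.0]
contact_force: [-1.8, -1.2, 0.9]
opening: 0.495
finger_force: 1.1
```

```bash
python3 - <<'E'
from plant import ctrl
import cv2,numpy as np
a=ctrl.read_camera('scene')['img'][150:230,200:320,::-1];b=ctrl.read_camera('side')['img'][165:245,215:335,::-1]
cv2.imwrite('pics/p1.png',cv2.resize(np.vstack([a,b]),None,fx=3.7,fy=3.7,interpolation=cv2.INTER_CUBIC))
E
```

```text
(no output)
```

View pics/p1.png

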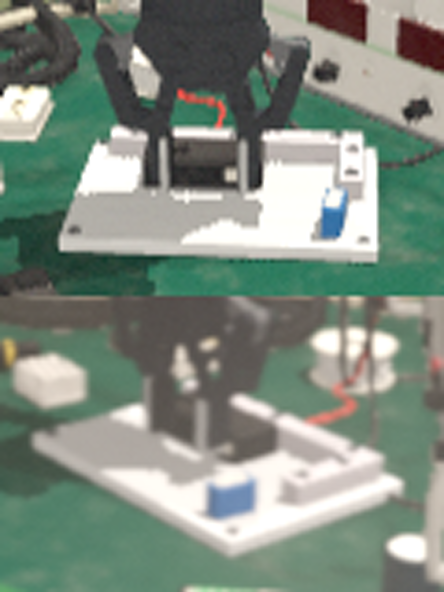

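The picture shows both fingers flush on the box's long side and the box close to the rail, with the relay untouched. I'll press on gently.

```bash
python3 -m pendant '[{"dx":0.2,"dy":0.0,"dz":0.0,"twist":0.0},{"dx":0.4,"dy":0.0,"dz":0.0,"twist":0.0},{"dx":0.6,"dy":0.0,"dz":0.0,"twist":0.0},{"dx":0.7,"dy":0.0,"dz":0.0,"twist":0.0},{"dx":0.7,"dy":0.0,"dz":0.0,"twist":0.0}]'
```

```text
time: 4.25
eef_pos: [0.3753, -0.3078, 0.0173]
tcp_rot: [0.976, 0.22, 0.0, -0.0]
contact_force: [0.9, 0.4, -0.1]
opening: 0.503
finger_force: 0.1
```

```bash
python3 -m pendant '[{"dx":0.1,"dy":0.0,"dz":0.0,"twist":0.0},{"dx":0.2,"dy":0.0,"dz":0.0,"twist":0.0},{"dx":0.3,"dy":0.0,"dz":0.0,"twist":0.0},{"dx":0.3,"dy":0.0,"dz":0.0,"twist":0.0}]'
```

```text
time: 4.75
eef_pos: [0.3758, -0.3072, 0.0173]
tcp_rot: [0.976, 0.22, -0.002, -0.0]
contact_force: [-10.6, -4.0, 2.9]
opening: 0.504
finger_force: 5.2
```

There is 11 N of contact with the box seated on the rail. I'll back off, lift, shut the fingers and go over to the box's far end.

```bash
python3 -m pendant '[{"dx":-1.0,"dy":0.0,"dz":0.0,"twist":0.0},{"dx":-2.0,"dy":0.0,"dz":0.0,"twist":0.0},{"dx":-2.0,"dy":0.0,"dz":-3.0,"twist":0.0},{"dx":-2.0,"dy":0.0,"dz":-7.0,"twist":0.0},{"dx":-2.0,"dy":0.0,"dz":-10.0,"twist":0.0},{"dx":-2.0,"dy":0.0,"dz":-12.0,"twist":0.0},{"dx":-2.0,"dy":0.0,"dz":-12.0,"twist":0.0}]' && python3 - <<'E'
from plant import ctrl
import cv2,numpy as np
s=ctrl.get_state();c=ctrl.read_camera('wrist')
np.savez('wrist.npz',pos=s['eef_pos'],q=s['tcp_rot'],**{k:c[k] for k in c})
cv2.imwrite('pics/wrist2.png',c['img'][:,:,::-1])
E
```

```text
time: 5.62
eef_pos: [0.3605, -0.3164, 0.1392]
tcp_rot: [0.976, 0.22, 0.001, 0.002]
contact_force: [-0.3, -0.4, -0.3]
opening: 0.497
finger_force: 0.0
```

View pics/wrist2.png

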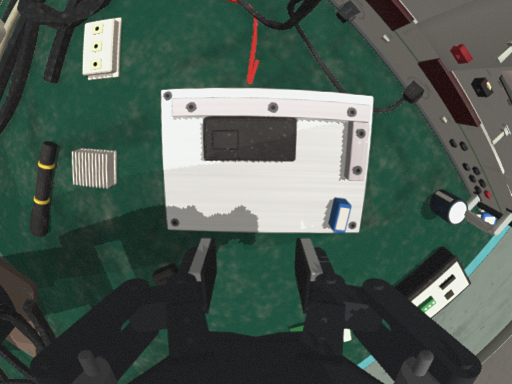

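The wrist view shows the box parallel and flush on the rail, top from (204,117) to (297,160), and the relay still at (341,214). The box centre is at y of about +19 mm, so its far end is near +59 mm. I'll shut the fingers and place them beyond that end, at x = -27, y = +88.

```bash
python3 -m pendant '[{"dx":1.5,"dy":-2.0,"dz":0.0,"twist":0.0},{"dx":3.0,"dy":-4.5,"dz":0.0,"twist":0.0},{"dx":4.7,"dy":-7.3,"dz":0.0,"twist":0.0},{"dx":4.7,"dy":-7.3,"dz":2.0,"twist":0.0},{"dx":4.7,"dy":-7.3,"dz":5.0,"twist":0.0},{"dx":4.7,"dy":-7.3,"dz":7.0,"twist":0.0},{"dx":4.7,"dy":-7.3,"dz":8.0,"twist":0.0},{"dx":4.7,"dy":-7.3,"dz":8.0,"twist":0.0}]' 0 20 && python3 - <<'E'
from plant import ctrl
import cv2,numpy as np
print(ctrl.get_state()['qpos'])
a=ctrl.read_camera('scene')['img'][150:230,200:320,::-1];b=ctrl.read_camera('side')['img'][165:245,215:335,::-1]
cv2.imwrite('pics/p2.png',cv2.resize(np.vstack([a,b]),None,fx=3.7,fy=3.7,interpolation=cv2.INTER_CUBIC))
E
```

```text
time: 6.68
eef_pos: [0.3702, -0.2284, 0.0561]
tcp_rot: [0.976, 0.22, -0.001, -0.001]
contact_force: [-0.6, -0.0, 0.3]
opening: 0.0
finger_force: 0.0
[-7.86973498e-01 -1.50813625e-02  2.27018929e+00  1.20672132e-04
  8.89418189e-01  3.41113054e-01]
```

View pics/p2.png

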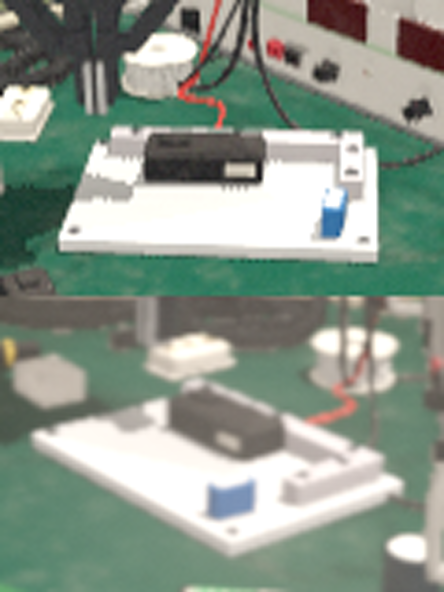

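The picture shows the shut fingers beyond the box's left end and clear of it. I'll descend, then push along the rail.

```bash
python3 -m pendant '[{"dx":0.1,"dy":0.0,"dz":1.5,"twist":0.0},{"dx":0.1,"dy":0.0,"dz":3.0,"twist":0.0},{"dx":0.1,"dy":0.0,"dz":3.8,"twist":0.0},{"dx":0.1,"dy":0.0,"dz":3.8,"twist":0.0}]' && python3 -m pendant '[{"dx":0.0,"dy":0.6,"dz":0.0,"twist":0.0},{"dx":0.0,"dy":1.2,"dz":0.0,"twist":0.0},{"dx":0.0,"dy":1.8,"dz":0.0,"twist":0.0},{"dx":0.0,"dy":2.3,"dz":0.0,"twist":0.0},{"dx":0.0,"dy":2.8,"dz":0.0,"twist":0.0},{"dx":0.0,"dy":3.3,"dz":0.0,"twist":0.0},{"dx":0.0,"dy":3.8,"dz":0.0,"twist":0.0},{"dx":0.0,"dy":4.3,"dz":0.0,"twist":0.0},{"dx":0.0,"dy":4.8,"dz":0.0,"twist":0.0},{"dx":0.0,"dy":5.3,"dz":0.0,"twist":0.0}]'
```

```text
time: 7.28
eef_pos: [0.3712, -0.2281, 0.0182]
tcp_rot: [0.976, 0.22, -0.001, -0.001]
contact_force: [-0.5, 0.2, -0.5]
opening: 0.001
finger_force: 0.0
time: 8.52
eef_pos: [0.3947, -0.2769, 0.0193]
tcp_rot: [0.976, 0.22, -0.0, 0.0]
contact_force: [-1.1, 0.6, 0.4]
opening: -0.002
finger_force: 0.7
```

```bash
python3 -m pendant '[{"dx":0.0,"dy":0.3,"dz":0.0,"twist":0.0},{"dx":0.0,"dy":0.6,"dz":0.0,"twist":0.0},{"dx":0.0,"dy":0.9,"dz":0.0,"twist":0.0},{"dx":0.0,"dy":1.2,"dz":0.0,"twist":0.0},{"dx":0.0,"dy":1.4,"dz":0.0,"twist":0.0},{"dx":0.0,"dy":1.4,"dz":0.0,"twist":0.0}]'
```

```text
time: 9.28
eef_pos: [0.4008, -0.2896, 0.0194]
tcp_rot: [0.976, 0.22, 0.0, 0.0]
contact_force: [-0.4, -0.1, -0.5]
opening: -0.001
finger_force: 0.1
```

```bash
python3 -m pendant '[{"dx":0.0,"dy":0.2,"dz":0.0,"twist":0.0},{"dx":0.0,"dy":0.4,"dz":0.0,"twist":0.0},{"dx":0.0,"dy":0.5,"dz":0.0,"twist":0.0},{"dx":0.0,"dy":0.5,"dz":0.0,"twist":0.0}]'; python3 - <<'E'
from plant import ctrl
import cv2,numpy as np
a=ctrl.read_camera('scene')['img'][150:230,200:320,::-1];b=ctrl.read_camera('side')['img'][165:245,215:335,::-1]
cv2.imwrite('pics/p3.png',cv2.resize(np.vstack([a,b]),None,fx=3.7,fy=3.7,interpolation=cv2.INTER_CUBIC))
E
```

```text
time: 9.78
eef_pos: [0.401, -0.2901, 0.0189]
tcp_rot: [0.976, 0.219, -0.002, -0.005]
contact_force: [-5.0, 10.0, 10.1]
opening: 0.003
finger_force: 6.1
```

View pics/p3.png

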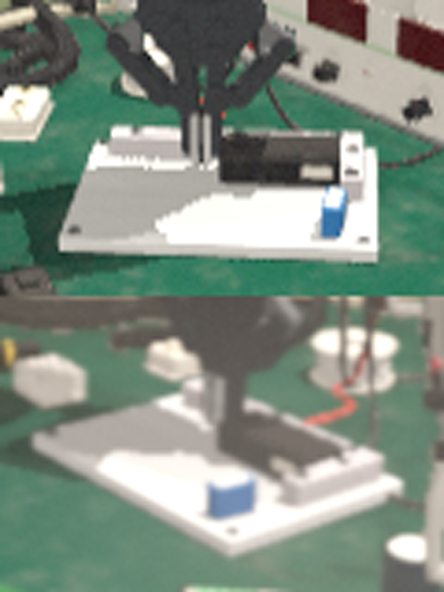

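The box is against the end stop with about 11 N of contact, and the relay is untouched. I'll withdraw and check.

```bash
python3 -m pendant '[{"dx":0.0,"dy":-0.8,"dz":0.0,"twist":0.0},{"dx":0.0,"dy":-1.6,"dz":0.0,"twist":0.0},{"dx":0.0,"dy":-2.5,"dz":0.0,"twist":0.0},{"dx":0.0,"dy":-2.5,"dz":-4.0,"twist":0.0},{"dx":-3.0,"dy":-2.5,"dz":-8.0,"twist":0.0},{"dx":-6.0,"dy":-1.0,"dz":-12.0,"twist":0.0},{"dx":-7.0,"dy":0.0,"dz":-14.0,"twist":0.0},{"dx":-7.0,"dy":0.0,"dz":-14.0,"twist":0.0}]' && python3 - <<'E'
from plant import ctrl
import cv2,numpy as np
s=ctrl.get_state();c=ctrl.read_camera('wrist')
np.savez('wrist.npz',pos=s['eef_pos'],q=s['tcp_rot'],**{k:c[k] for k in c})
cv2.imwrite('pics/wrist3.png',cv2.resize(c['img'][60:260,140:400,::-1],None,fx=3,fy=3,interpolation=cv2.INTER_CUBIC))
E
```

```text
time: 10.88
eef_pos: [0.3399, -0.3254, 0.1614]
tcp_rot: [0.976, 0.219, 0.001, 0.002]
contact_force: [0.6, 0.3, -0.2]
opening: 0.001
finger_force: 0.0
```

View pics/wrist3.png

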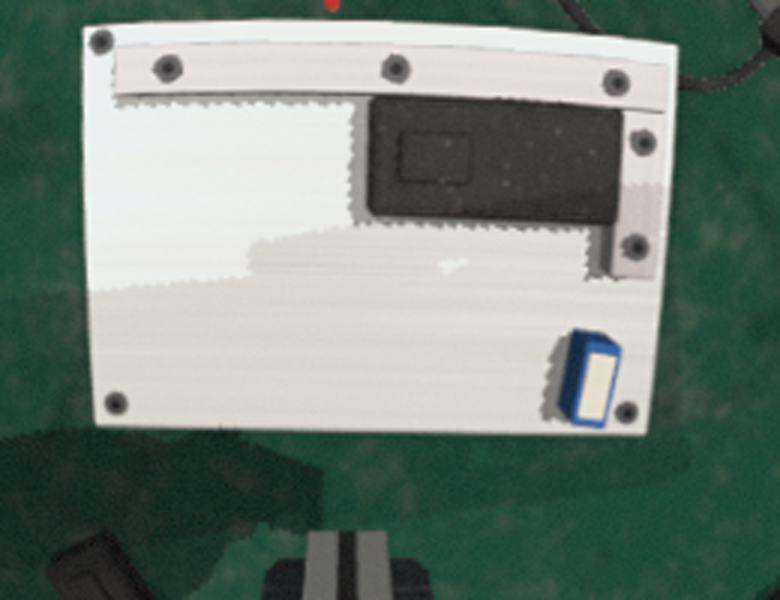

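The crop shows the box flat in the corner, with its long side on the rail at crop (370–620, 100) and its end on the stop at (620, 110–220). The relay is where it was, and the arm is clear. I'm handing it in.

```bash
python3 -c "
from plant import ctrl
print(ctrl.sign_off())"
```

```text
the job is handed in; nothing more can be done
None
```

I pushed the battery box against the long rail and then along it into the end stop; the last picture shows it in the corner with both edges against the stops and the relay in place, and I handed the job in with the arm clear at about 11 s (sign-off returned no verdict).

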